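# Mount the mould bat on the pottery wheel and set its speed lever

### The arm

A 6-joint arm with a two-finger parallel gripper is mounted at the origin on the work surface. World frame = base frame: x ahead of the robot, y to its left, z up, the work surface at z = 0. Lengths are in m, angles in rad, forces in N, time in s.
With the tool pointing down it reaches from about 0.15 to 0.775 m from the base axis. Payload 6.1 kg.
Tool frame: the origin (TCP) lies midway between the tips of the shut fingers; the grasp point (between the pads) lies 19 mm behind it; z points along the fingers, y is the line along which they close (so a half turn about z gives the same grasp; the last joint's range is limited). The gripper opens to 85 mm and grips with 20 to 120 N. Pads are 22 mm wide; open, the fingers measure 114 mm over their backs; the gripper's body (76 mm by 85 mm) begins 54 mm behind the grasp point. The pads swing forward as they close: fully open they stand 13 mm farther back than shut.
Start: joints at [1.196, 0.126, -0.04, 1.405, 0, 1.571], TCP at [0.192, 0.489, 0.231] pointing down, gripper open.
Joint ranges: [-2.72, 2.72], [-0.95, 1.95], [-1.27, 1.35], [-1.78, 2.02], [-1.46, 1.47], [-3.14, 3.14]. Speed limits (rad/s): [2.39, 2.39, 3.01, 3.14, 3.14, 3.14].

### API

Orientations are given as a unit quaternion [w, x, y, z].
In Python, from plant import read_state, imaging, workorder gives the robot as it stands.
- The arm moves only by the tool play_rows, never from a script. Its argument "increments" is a list of rows, each a list of 7 numbers: the turn, a rotation vector about the tool's x, y, z in degrees, then the shift along the tool's x, y, z in m, then the closure, from 0 (fully open) to 1 (shut). A call has 1 to 5 rows; each row is the pose to reach, as a shift and turn from the pose commanded when the call began, along the tool's axes at that moment; what a row does not reach only later rows make up. A row lasts 1/8 s, in which the tool goes at most 62.5 mm and 10.7 degrees, less where a joint would pass 70% of its speed; a pose out of reach is approached as far as the arm can. A call with a gripper value outside its range is refused whole. The fingers move at their own pace and stop on an object; "grip_force" is the grip in N (left out, the last holds). Time passes only in rows, so rows that repeat a pose let the fingers close. It gives the time, the measured TCP pose, the force, the opening and the grip force at its end, in the units of the state.
- read_state(): the state, without advancing time (a new reading comes with each control period).
- imaging.snapshot(name): name is "side" or "top" or "wrist"; returns the picture (480x640x3 uint8, red, green, blue); there is no depth.
- imaging.camera_params(name): a dict with "fovy" (degrees; the focal length in pixels is half the picture's height over the tangent of half this angle, whatever the lens; pixels are square), "cx", "cy" (the principal point, pixels), "cam_to_world" (4x4, takes a point from camera to world coordinates). Camera axes: x right, y down, z forward; pixel columns grow to the right and rows downward; lengths in m; the calibration is good to about 2 mm. A picture is of the moment at which its call begins: read the wrist's pose just before it. camera_params takes no time and is no camera call; for the wrist camera it gives the pose at the moment of the call.
- workorder.sign_off(): hands the job in; it is judged then, once.
The state is a dict: "time": time; "joint_pos": joint angles; "qvel": joint speeds; "effort": joint torques, N m; "ee_pos": TCP position; "eef_rot": TCP orientation; "force": force on the tool from outside, world axes, zero at the start; "wrist_torque": the same for the moment, N m; "grip_width": finger opening in m; "gripper_force": force on a finger pad.
Only numpy, scipy, OpenCV 4.12 (cv2) and the standard library are available. Lean on these libraries where they do the work, as an engineer would, in place of code of your own. Each camera call takes 0.05 s, during which the arm holds its last target. There are 200 camera calls.

### The job

Get the pottery wheel ready: lift the plywood bat by its plaster mould and lower it (do not drop it) over the two pins of the wheel head until it lies flush, leaving the speed lever near off meanwhile. Then swing the red speed lever until its pointer lines up with the yellow clip, and let go. Leave the yellow clip and the other things on the table where they are.

Things in the scene. Friction and masses are not known exactly. Their poses are not given: they have to be found in the camera images.
- bat: Rectangular plywood bat, 110 (its x) x 170 (its y) x 12 mm, about 0.4 kg, flat on the table to the left of the wheel. A white plaster mould block, 44 (x) x 64 (y) mm, stands glued on its middle with straight sides from 12 to 50 mm above the underside and a smaller crown up to 57 mm: grip it across its 44 mm. Origin: centre of the bat's underside, z up. Fits either way round (half turn).
- bat_hole_a (a point): Mouth of one through hole of the bat, 12 mm diameter, on the bat's top face, 60 mm from the centre along the bat's +y.
- bat_hole_b (a point): The other hole, 60 mm along the bat's -y.
- head_top (a point): Centre of the flat top of the round aluminium wheel head (170 mm diameter, 18 mm thick), 160 mm above the table; z up, y along the line of the two pins. The head sits on the left part of the blue wheel housing (240 x 460 mm, top 120 mm above the table) and turns stiffly about the vertical.
- pin_a (a point): Tip of one dark steel locating pin: 10 mm diameter, standing 12 mm above the head, its top 4 mm tapered to 5 mm; 60 mm from the head's centre along head_top's +y.
- pin_b (a point): Tip of the other pin, 60 mm along head_top's -y.
- speed_lever (a joint): Angle of the speed lever (rad) about a vertical axis: 0 = off stop (red tick), growing clockwise seen from above to 1.7. It moves with light friction and stays where it is left.
- lever_grip (a point): A point on the axis of the lever's upright red round grip (18 mm diameter, from 15 to 59 mm above the housing top), 17 mm below its top and 90 mm from lever_pivot. The steel lever runs 13 mm above the housing, and a short red pointer ends 104 mm from the pivot.
- lever_pivot (a point): Point on the lever's vertical hinge axis at the height of the lever's arm, on the right part of the wheel housing; its frame is the housing's (x away from the robot at yaw 0). At lever value q the arm points, in this frame, at pi + 0.85 - q rad from x, counter-clockwise.
- speed_clip (a joint): Angle of the yellow clip about the lever's axis, on the same scale as speed_lever: the value the lever must be set to. The clip is tight and must not be moved.
- clip_mark (a point): Top centre of the yellow clip, a block 18 x 8 x 13 mm standing on the housing top, 116 mm from the pivot, just outside the pointer's path.
- water_bottle: Bystander: clear bottle, 66 mm diameter, 200 mm tall, at the right of the wheel. Origin: centre of the underside.
- blue_bowl: Bystander: blue bowl, 130 mm diameter, 55 mm tall, on the right, between the robot and the wheel. Origin: centre of the underside.
- fire_brick: Bystander: tan brick 65 x 115 x 60 mm, to the right of the wheel. Origin: centre of the underside.
- mug: Bystander: terracotta mug, 80 mm diameter, 90 mm tall, beyond the bat. Origin: centre of the underside.
- spatula: Bystander: spatula lying flat, between the robot and the bat. Origin: on its underside, near its middle.

How it is judged:
On the way, in this order (a step that is already met when the one before it is completed fails the run):
1. the bat lies flush on the wheel head, both pins in its holes, released, while the lever is still near off (below 0.35 rad) (z of bat in the frame of head_top below 0.003 m and horizontal distance between bat and head_top below 0.005 m and angle between the y axis of bat and the y axis of head_top, either way round below 0.07 rad and angle between bat's own z axis and vertical below 0.03 rad and contact force between the fingers and bat below 0.1 N and value of joint speed_lever below 0.35 rad), for 0.2 s.
2. the lever's pointer lines up with the yellow clip (angle between the x axis of lever_grip and the x axis of clip_mark, either way round below 0.06 rad), for 0.2 s.
At the end, for the whole second after the job is handed in: The bat rests flush on the wheel head over both pins (underside within 3 mm of the head's top, centred within 5 mm, lined up with the pins within 0.07 rad, tilted less than 0.03 rad) and the lever stands within 0.06 rad of the yellow clip, both at rest and released (z of bat in the frame of head_top below 0.003 m and horizontal distance between bat and head_top below 0.005 m and angle between the y axis of bat and the y axis of head_top, either way round below 0.07 rad and angle between bat's own z axis and vertical below 0.03 rad and angle between the x axis of lever_grip and the x axis of clip_mark, either way round below 0.06 rad and linear speed of bat below 0.02 m/s and velocity of joint speed_lever between -0.05 and 0.05 rad/s); the robot touches nothing.
It fails at once if the bat is dropped: falling faster than 0.5 m/s out of the fingers (a fall of about 13 mm) (linear speed of bat above 0.5 m/s and contact force between the fingers and bat below 0.1 N).
It fails at once if the yellow clip is moved by more than 5 mm (distance of clip_mark from where it was at the start of the episode above 0.005 m).
It fails at once if a bystander is moved by more than 30 mm (distance of any of water_bottle, blue_bowl, fire_brick, mug, spatula from where it was at the start of the episode above 0.03 m).
It also fails if it takes over 56 s, if anything falls off the work surface, if the arm or the gripper's body presses on something with over 40 N, if the wrist force passes 120 N, or if a joint passes its speed limit or range.

## Working session

There is one attempt and no reset: what is moved stays moved. The work goes in short steps, Python scripts to look and compute and a tool call to move; the robot and the scene stay as the last step left them, time stands still between calls to the robot, and variables do not carry over. Pictures are saved under pics/ and viewed, at most 12 in all, crops included, and the job is handed in when it is done.

Besides the shell and the picture viewer there is one more tool, called as a command line: name --pt "numbers of a row" for each row, then --argument value for the rest. play_rows: Moves the arm, as the interface text tells. Its arguments: {"type":"object","properties":{"increments":{"type":"array","items":{"type":"array","items":{"type":"number"}}},"grip_force":{"type":"number"}},"required":["increments"]}

```bash
ls; mkdir -p pics; cat > h.py <<'E'
import numpy as np, cv2
from plant import read_state, imaging, workorder
def snap(n,f):
    c=imaging.camera_params(n); im=imaging.snapshot(n)
    cv2.imwrite('pics/'+f+'.png',im[:,:,::-1]); return im,c
def ray(c,u,v,im_h=480):
    f=im_h/2/np.tan(np.radians(c['fovy'])/2); M=np.array(c['cam_to_world'])
    d=np.array([(u-c['cx'])/f,(v-c['cy'])/f,1.]); return M[:3,3],M[:3,:3]@d
def onz(c,u,v,z):
    o,d=ray(c,u,v); return o+d*(z-o[2])/d[2]
def proj(c,p):
    M=np.array(c['cam_to_world']); q=M[:3,:3].T@(np.array(p)-M[:3,3]); f=240/np.tan(np.radians(c['fovy'])/2)
    return q[0]/q[2]*f+c['cx'],q[1]/q[2]*f+c['cy']
E
python3 - <<'E'
from h import *
import json,pickle
for n in('top','side','wrist'):
    im,c=snap(n,n+'0'); print(n,c['fovy'],c['cx'],c['cy'],np.round(c['cam_to_world'],3).tolist()); pickle.dump(c,open(n+'0.pkl','wb'))
s=read_state();print({k:np.round(v,3).tolist() for k,v in s.items()})
E
```

```text
pics
top 42.675275940193856 315.78762223704166 240.69034205575423 [[-0.019, -0.99, 0.143, 0.242], [-1.0, 0.018, -0.011, -0.04], [0.009, -0.143, -0.99, 1.737], [0.0, 0.0, 0.0, 1.0]]
side 49.94168763104986 315.36514853655405 246.31159809142733 [[0.733, -0.378, 0.566, -0.264], [-0.68, -0.42, 0.6, -0.838], [0.011, -0.825, -0.565, 0.894], [0.0, 0.0, 0.0, 1.0]]
wrist 63.51268963254471 323.1516312474892 245.6042504090854 [[0.365, 0.891, 0.27, 0.122], [0.931, -0.349, -0.107, 0.516], [-0.001, 0.291, -0.957, 0.373], [0.0, 0.0, 0.0, 1.0]]
{'time': 0.15, 'joint_pos': [1.196, 0.126, -0.04, 1.405, -0.0, 1.571], 'qvel': [-0.001, -0.001, 0.004, -0.001, 0.001, 0.0], 'effort': [0.001, -43.627, 35.315, 0.014, -0.0, 0.0], 'ee_pos': [0.192, 0.488, 0.231], 'eef_rot': [-0.0, 0.186, 0.982, -0.001], 'force': [0.164, -0.557, 0.588], 'wrist_torque': [-0.021, -0.036, -0.001], 'gripper_force': 0.0, 'grip_width': 0.085}
```

View pics/top0.png

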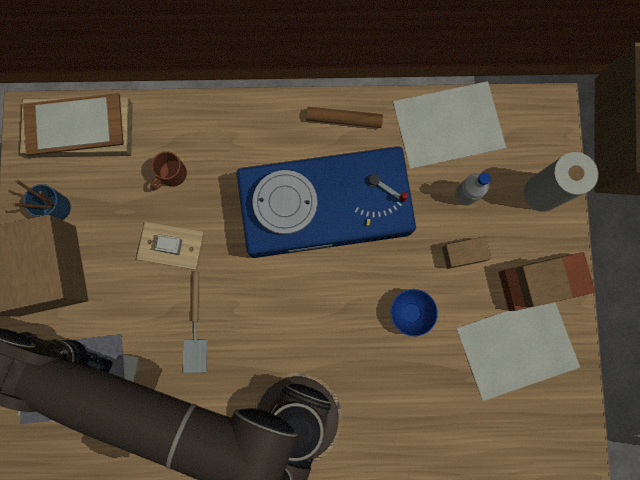

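View pics/wrist0.png

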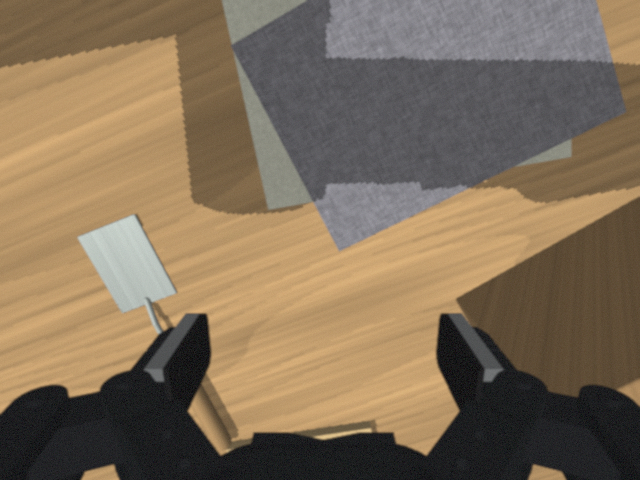

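The top view shows the bat at about (170,245), the wheel head at (285,201) with its pins left and right, the lever pivot at (373,180), its grip at (404,197) and the clip at (368,222). The wrist view shows only the spatula and the bat's edge. Next I enlarge the top view.

```bash
python3 - <<'E'
from h import *
import pickle
im=cv2.imread('pics/top0.png'); 
a=cv2.resize(im[215:280,130:210],(560,455)[::1],interpolation=cv2.INTER_CUBIC) # 7x
b=cv2.resize(im[160:240,240:340],(500,400),interpolation=cv2.INTER_CUBIC)
c=cv2.resize(im[165:235,350:415],(300,323),interpolation=cv2.INTER_CUBIC)
M=np.zeros((600,800,3),np.uint8)
M[:260,:320]=cv2.resize(a,(320,260));M[270:590,:400]=cv2.resize(b,(400,320));M[:560,410:800]=cv2.resize(im[165:235,350:415],None,fx=6,fy=8,interpolation=2)
cv2.imwrite('pics/m1.png',M)
E
```

```text
(no output)
```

View pics/m1.png

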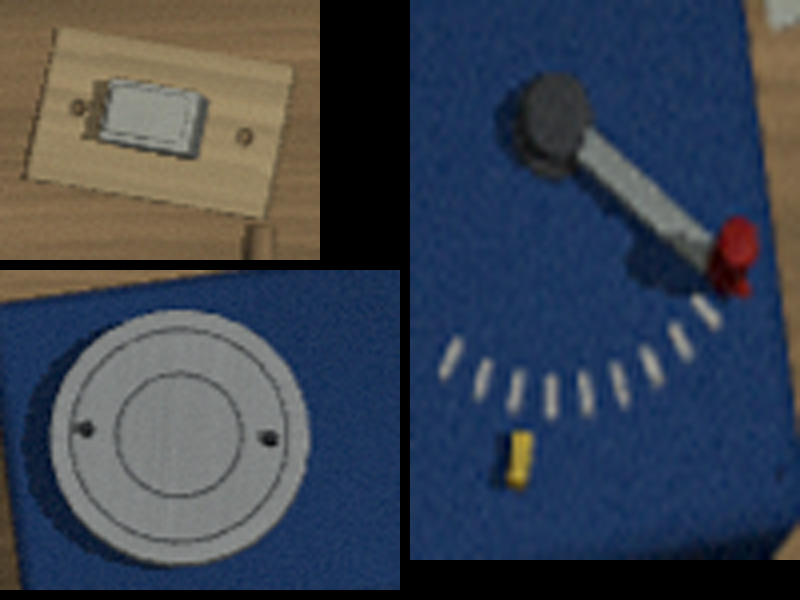

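View pics/side0.png

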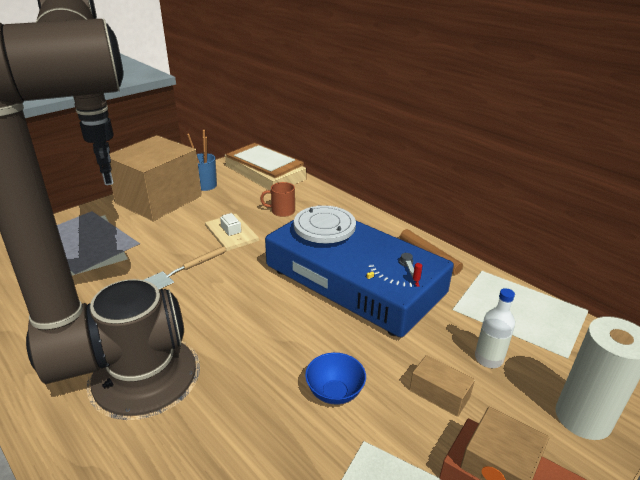

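The crops show the bat holes at about (149.5,241.8) and (191.3,249) in top-image pixels. The pins are at (261.5,199.5) and (307.5,201.8), and the clip top is near (368.5,221). The side view confirms the layout.

```bash
python3 - <<'E'
from h import *
import pickle
c=pickle.load(open('top0.pkl','rb'))
im=cv2.imread('pics/top0.png')[:,:,::-1]
def rep(n,a,b):
    d=a-b; print(n,np.round(a[:2],4),np.round(b[:2],4),'mid',np.round((a+b)[:2]/2,4),'len',round(np.hypot(*d[:2]),4),'ang',round(np.degrees(np.arctan2(d[1],d[0])),2))
rep('bat',onz(c,149.5,241.75,.012),onz(c,191.25,249,.012))
rep('pins',onz(c,261.5,199.5,.172),onz(c,307.5,201.75,.172))
hs=cv2.cvtColor(im,cv2.COLOR_RGB2HSV)
H,S,V=cv2.split(hs)
def blob(m,box):
    x0,y0,x1,y1=box; k=np.zeros_like(m,np.uint8); k[y0:y1,x0:x1]=m[y0:y1,x0:x1]
    cs,_=cv2.findContours(k,cv2.RETR_EXTERNAL,cv2.CHAIN_APPROX_NONE); return max(cs,key=cv2.contourArea)
# head ellipse
g=blob(((S<60)&(V>90)).astype(np.uint8),(240,160,335,245)); e=cv2.fitEllipse(g); print('head',e, onz(c,*e[0],.160))
# mould
g=blob(((S<60)&(V>130)).astype(np.uint8),(148,228,190,260)); r=cv2.minAreaRect(g); print('mould',r,onz(c,*r[0],.05))
# housing
g=blob(((H>100)&(H<125)&(S>120)).astype(np.uint8),(225,130,425,270)); r=cv2.minAreaRect(g); print('housing',r,[np.round(onz(c,*p,.12)[:2],3).tolist() for p in cv2.boxPoints(r)])
g=blob(((H>18)&(H<32)&(S>150)).astype(np.uint8),(355,205,385,235)); print('clip',cv2.minAreaRect(g),g.reshape(-1,2).min(0),g.reshape(-1,2).max(0),onz(c,368.5,220.8,.133))
print('pivot',onz(c,373.5,180,.14),'grip top',onz(c,404.5,194.5,.179))
print('bottle top',onz(c,484,179,.2))
E
```

```text
bat [0.4959 0.411 ] [0.473  0.2928] mid [0.4845 0.3519] len 0.1203 ang 79.05
pins [0.578  0.0811] [ 0.5699 -0.0383] mid [0.574  0.0214] len 0.1196 ang 86.14
head ((284.5461120605469, 201.220703125), (62.41719436645508, 63.8486213684082), 91.03668975830078) [0.57490517 0.02179382 0.16      ]
mould ((166.87838745117188, 243.22972106933594), (21.865066528320312, 14.960308074951172), 9.462321281433105) [0.48528576 0.3529906  0.05      ]
housing ((325.72003173828125, 201.54000854492188), (90.08540344238281, 169.8470458984375), 81.8698959350586) [[0.675, 0.155], [0.734, -0.302], [0.488, -0.326], [0.431, 0.122]]
clip ((368.0, 222.0), (6.0, 2.0), 90.0) [367 219] [369 225] [ 0.52373716 -0.1990907   0.133     ]
pivot [ 0.63268098 -0.21523013  0.14      ] grip top [ 0.5832169  -0.29016374  0.179     ]
bottle top [ 0.61573745 -0.49309251  0.2       ]
```

```bash
cat >> h.py <<'E'
from scipy.spatial.transform import Rotation as R
def inc(p,yaw):  # yaw: world angle (deg) of tool y, tool down
    s=read_state(); q=np.array(s['eef_rot']); T=R.from_quat(q[[1,2,3,0]])
    y=np.radians(yaw); Y=np.array([np.cos(y),np.sin(y),0]); Z=np.array([0,0,-1.]); X=np.cross(Y,Z)
    G=R.from_matrix(np.c_[X,Y,Z]); rv=(T.inv()*G).as_rotvec(degrees=True)
    d=T.inv().apply(np.array(p)-s['ee_pos']); print('inc',np.round(rv,2).tolist(),np.round(d,4).tolist(),'t',round(s['time'],2),'F',np.round(s['force'],1),'w',round(s['grip_width'],4))
E
python3 -c "
from h import *
inc([.485,.352,.2],-11)"
```

```text
inc [-0.06, 0.05, 79.52] [-0.3224, -0.0195, 0.0307] t 0.15 F [ 0.2 -0.6  0.6] w 0.0854
```

play_rows --pt "0 0 10 -0.05 -0.003 0.005 0" --pt "0 0 20 -0.1 -0.006 0.01 0" --pt "0 0 30 -0.16 -0.01 0.015 0" --pt "0 0 40 -0.215 -0.013 0.02 0" --pt "0 0 50 -0.27 -0.016 0.025 0"

```text
time: 0.78
ee_pos: [0.439, 0.3738, 0.2059]
eef_rot: [-0.0, 0.586, 0.81, -0.0]
force: [-0.2, 1.1, 0.9]
grip_width: 0.085
gripper_force: 0.0
```

```bash
python3 -c "
from h import *
inc([.485,.352,.2],-11)"
```

```text
inc [-0.02, 0.0, 29.19] [-0.035, 0.0369, 0.0059] t 0.78 F [-0.2  1.1  0.9] w 0.085
```

play_rows --pt "0 0 10 -0.012 0.012 0.002 0" --pt "0 0 20 -0.024 0.024 0.004 0" --pt "0 0 29.5 -0.035 0.037 0.006 0" --pt "0 0 29.5 -0.035 0.037 0.006 0" --pt "0 0 29.5 -0.035 0.037 0.006 0"

```text
time: 1.4
ee_pos: [0.4833, 0.3535, 0.2001]
eef_rot: [-0.0, 0.771, 0.637, -0.0]
force: [-1.0, -0.8, -0.2]
grip_width: 0.0854
gripper_force: 0.0
```

```bash
python3 -c "
from h import *
inc([.485,.352,.2],-11)
snap('wrist','w1')"
```

```text
inc [-0.03, 0.01, 0.19] [-0.0012, 0.0019, 0.0001] t 1.4 F [-1.  -0.8 -0.2] w 0.0854
```

View pics/w1.png

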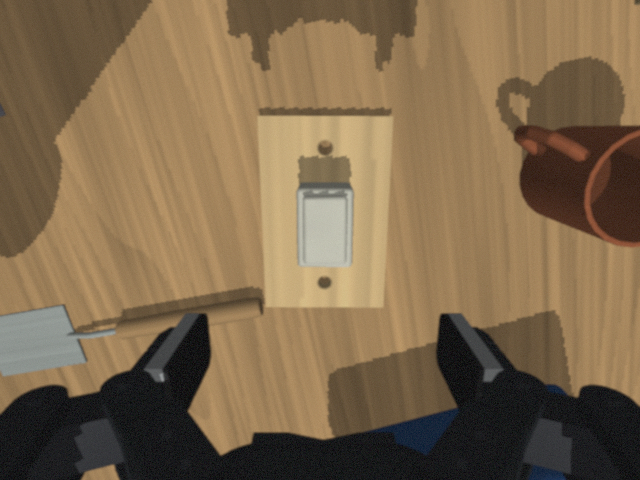

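The bat is in full view with its holes at (325,147) and (324.5,282), and the mould runs from 298 to 353 in columns. The spatula handle's end at (262,308) lies just beside the bat's corner, so I'll lift straight up.

```bash
python3 - <<'E'
from h import *
c=imaging.camera_params('wrist'); im=cv2.imread('pics/w1.png')
g=cv2.cvtColor(im,cv2.COLOR_BGR2GRAY)
P=[]
for (u,v) in((325,147),(324,282)):
    w=g[v-14:v+14,u-14:u+14].astype(float); m=(w<w.max()*0.62); ys,xs=np.nonzero(m); uu,vv=xs.mean()+u-14,ys.mean()+v-14; print(uu,vv,m.sum()); P.append(onz(c,uu,vv,.012))
d=P[0]-P[1]; m=(P[0]+P[1])/2; a=np.degrees(np.arctan2(d[1],d[0])); print(P,m,np.hypot(*d[:2]),a)
inc([m[0],m[1],.015],a-90)
E
```

```text
324.6179775280899 152.7078651685393 178
324.07207207207205 282.1801801801802 111
[array([0.49289696, 0.40721319, 0.012     ]), array([0.47090687, 0.29367086, 0.012     ])] [0.48190191 0.35044202 0.012     ] 0.11565217173703442 79.03905401853794
inc [-0.02, 0.0, 0.14] [-0.0034, -0.0006, 0.1853] t 1.45 F [-0.1  0.2  0.8] w 0.0851
```

play_rows --pt "0 0 0 0 0 0.05 0" --pt "0 0 0 0 0 0.1 0" --pt "0 0 0 0 0 0.145 0" --pt "0 0 0 0 0 0.172 0" --pt "0 0 0 0 0 0.185 0" --grip_force 60

```text
time: 2.08
ee_pos: [0.4824, 0.3532, 0.0138]
eef_rot: [-0.0, 0.771, 0.637, -0.001]
force: [1.1, 0.5, -0.4]
grip_width: 0.0857
gripper_force: 0.0
```

play_rows --pt "0 0 0 0 0 0 0.3" --pt "0 0 0 0 0 0 0.6" --pt "0 0 0 0 0 0 1" --pt "0 0 0 0 0 0 1" --pt "0 0 0 0 0 0 1" --grip_force 60

```text
time: 2.7
ee_pos: [0.4847, 0.3542, 0.0171]
eef_rot: [-0.0, 0.771, 0.636, 0.002]
force: [-0.1, 0.2, 7.0]
grip_width: 0.0433
gripper_force: 63.4
```

play_rows --pt "0 0 0 0 0 -0.01 1" --pt "0 0 0 0 0 -0.03 1" --pt "0 0 0 0 0 -0.06 1" --pt "0 0 0 0 0 -0.1 1" --pt "0 0 0 0 0 -0.14 1"

```text
time: 3.32
ee_pos: [0.4834, 0.3529, 0.1565]
eef_rot: [0.0, 0.772, 0.636, -0.001]
force: [0.8, 0.6, -3.0]
grip_width: 0.043
gripper_force: 62.2
```

play_rows --pt "0 0 0 0 0 -0.04 1" --pt "0 0 0 0 0 -0.075 1" --pt "0 0 0 0 0 -0.09 1" --pt "0 0 0 0 0 -0.09 1"

```text
time: 3.82
ee_pos: [0.484, 0.3535, 0.2457]
eef_rot: [0.0, 0.772, 0.636, 0.001]
force: [0.3, 1.1, -3.5]
grip_width: 0.0432
gripper_force: 62.4
```

```bash
python3 - <<'E'
from h import *
inc([.575,.0216,.25],-3.9)
snap('wrist','w2');snap('top','t2')
s=read_state();print(s['grip_width'],s['eef_rot'],s['wrist_torque'])
E
```

```text
inc [0.04, -0.04, -7.08] [-0.3085, 0.1525, -0.0044] t 3.83 F [ 0.3  1.1 -3.5] w 0.0432
0.04308431322766173 [-5.73533368e-05  7.71491625e-01  6.36238413e-01 -1.16268420e-03] [ 0.00497735  0.03092408 -0.01184934]
```

View pics/w2.png

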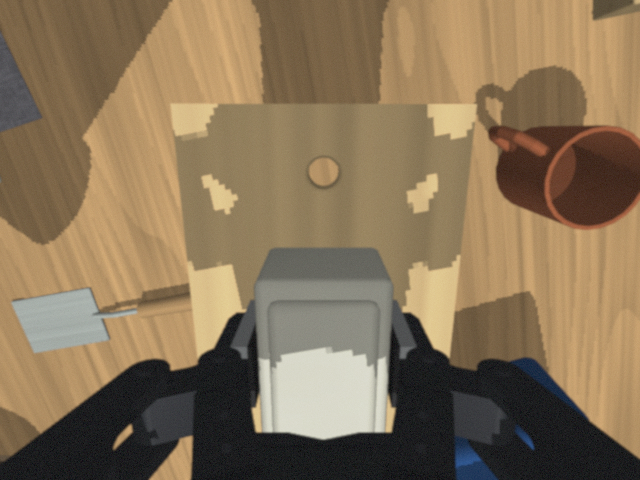

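The bat is gripped squarely, with the far hole at (323,172) and the far corners at (172,103) and (474,103). I'll use these for the bat's offset in the tool frame.

```bash
python3 - <<'E'
from h import *
c=imaging.camera_params('wrist'); s=read_state(); q=np.array(s['eef_rot']); T=R.from_quat(q[[1,2,3,0]])
im=cv2.imread('pics/w2.png'); H,S,V=cv2.split(cv2.cvtColor(im,cv2.COLOR_BGR2HSV))
tcp=np.array(s['ee_pos']); zt=tcp[2]-.005
tt=lambda p:np.round(T.inv().apply(p-tcp)*1000,1)
g=cv2.cvtColor(im,cv2.COLOR_BGR2GRAY)
w=cv2.medianBlur(im,3)[150:195,300:348].astype(int); 
ref=np.median(w[:6].reshape(-1,3),0); m=(np.abs(w-ref).sum(2)>35).astype(np.uint8)
cs,_=cv2.findContours(m,0,1); k=max(cs,key=cv2.contourArea); e=cv2.fitEllipse(k); print(e)
hu=(e[0][0]+300,e[0][1]+150); print('hole',hu,tt(onz(c,*hu,zt)))
for u,v in((172,103.5),(474.5,103.5)): print(tt(onz(c,u,v,zt)))
E
```

```text
((24.321945190429688, 23.412355422973633), (30.157455444335938, 34.72770690917969), 69.52224731445312)
hole (324.3219451904297, 173.41235542297363) [57.9 -1.1  4.9]
[ 82.5 -55.5   4.9]
[82.6 52.3  4.8]
```

play_rows --pt "0 0 -1 -0.03 0.015 0 1" --pt "0 0 -3 -0.08 0.04 0 1" --pt "0 0 -4 -0.13 0.065 0 1" --pt "0 0 -5.5 -0.18 0.09 0 1" --pt "0 0 -6.5 -0.23 0.115 0 1"

```text
time: 4.55
ee_pos: [0.5524, 0.1039, 0.2433]
eef_rot: [-0.001, 0.734, 0.679, -0.001]
force: [1.3, -0.1, -3.7]
grip_width: 0.0433
gripper_force: 62.3
```

```bash
python3 - <<'E'
from h import *
inc([.5745,.0225,.22],-3.9)
E
```

```text
inc [-0.16, 0.04, -0.52] [-0.0794, 0.0284, 0.0233] t 4.55 F [ 1.3 -0.1 -3.7] w 0.0433
```

play_rows --pt "0 0 -0.5 -0.035 0.012 0.005 1" --pt "0 0 -0.5 -0.062 0.022 0.012 1" --pt "0 0 -0.5 -0.079 0.028 0.02 1" --pt "0 0 -0.5 -0.079 0.028 0.02 1" --pt "0 0 -0.5 -0.079 0.028 0.02 1"

```text
time: 5.18
ee_pos: [0.5743, 0.0254, 0.2249]
eef_rot: [-0.0, 0.731, 0.682, -0.0]
force: [1.0, 0.1, -1.8]
grip_width: 0.0433
gripper_force: 62.2
```

```bash
python3 - <<'E'
from h import *
inc([.5745,.0225,.22],-3.9)
snap('wrist','w3');im=cv2.imread('pics/w3.png');sd,_=snap('side','s3');tp,_=snap('top','t3')
M=np.zeros((600,800,3),np.uint8)
M[:384,:440]=cv2.resize(im[80:272,210:430],None,fx=2,fy=2,interpolation=2)
a=cv2.resize(sd[180:270,260:370,::-1],None,fx=3,fy=3,interpolation=2); M[:270,450:780]=a
b=cv2.resize(tp[150:250,235:340,::-1],None,fx=3,fy=3,interpolation=2); M[290:590,450:765]=b
cv2.imwrite('pics/m3.png',M)
E
```

```text
inc [-0.06, -0.02, -0.04] [-0.0029, 0.0004, 0.0049] t 5.17 F [ 1.   0.1 -1.8] w 0.0433
```

View pics/m3.png

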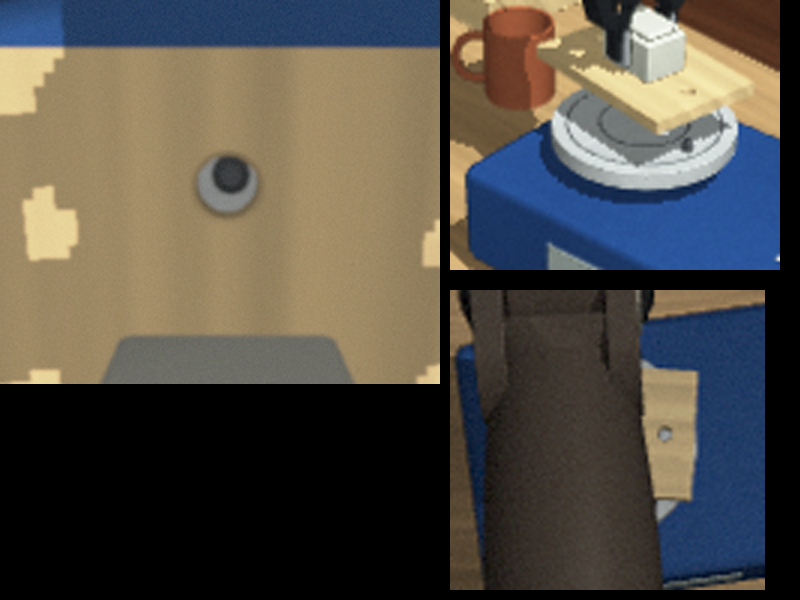

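Through hole a, centred at about (323.5,172) in the wrist image, the pin tip shows at (325.5,167). That gives the relative offset directly.

```bash
python3 - <<'E'
from h import *
c=imaging.camera_params('wrist'); s=read_state(); q=np.array(s['eef_rot']); T=R.from_quat(q[[1,2,3,0]]); tcp=np.array(s['ee_pos'])
im=cv2.imread('pics/w3.png'); g=cv2.cvtColor(im,cv2.COLOR_BGR2GRAY)[150:195,300:348]
m=(g<70).astype(np.uint8); cs,_=cv2.findContours(m,0,1);k=max(cs,key=cv2.contourArea);(u,v),r=cv2.minEnclosingCircle(k); print(u+300,v+150,r)
P=onz(c,u+300,v+150,.172)
for dz in(.005,.008):
  Hh=onz(c,323.5,172,tcp[2]-dz); print('move tool',np.round(T.inv().apply(P-Hh)*1000,1),'hole in tool',np.round(T.inv().apply(Hh-tcp)*1000,1))
print(P, tcp)
E
```

```text
325.0 166.79999923706055 8.76594352722168
move tool [-2.7  0.8 48.6] hole in tool [58.6 -1.4  5. ]
move tool [-2.4  0.8 45.6] hole in tool [58.3 -1.4  8. ]
[0.57781076 0.08158111 0.172     ] [0.57459901 0.02570625 0.22558721]
```

play_rows --pt "0 0 0 -0.001 0 0.005 1" --pt "0 0 0 -0.0027 0.0006 0.015 1" --pt "0 0 0 -0.0027 0.0006 0.024 1" --pt "0 0 0 -0.0027 0.0006 0.028 1" --pt "0 0 0 -0.0027 0.0006 0.028 1"

```text
time: 5.95
ee_pos: [0.5748, 0.022, 0.1968]
eef_rot: [-0.0, 0.731, 0.682, -0.0]
force: [0.8, 0.3, -2.4]
grip_width: 0.0431
gripper_force: 62.2
```

```bash
python3 - <<'E'
from h import *
inc([.5745,.0225,.22],-3.9)
snap('wrist','w4');im=cv2.imread('pics/w4.png');sd,_=snap('side','s4');tp,_=snap('top','t4')
M=np.zeros((600,800,3),np.uint8)
M[:400,:400]=cv2.resize(im[130:210,280:360],None,fx=5,fy=5,interpolation=2)
M[:288,410:794]=cv2.resize(sd[195:243,290:354,::-1],None,fx=6,fy=6,interpolation=2)
M[300:588,410:794]=cv2.resize(tp[180:228,280:344,::-1],None,fx=6,fy=6,interpolation=2)
cv2.imwrite('pics/m4.png',M)
E
```

```text
inc [-0.05, 0.01, -0.08] [0.0005, -0.0003, -0.0232] t 5.95 F [ 0.8  0.3 -2.4] w 0.0431
```

View pics/m4.png

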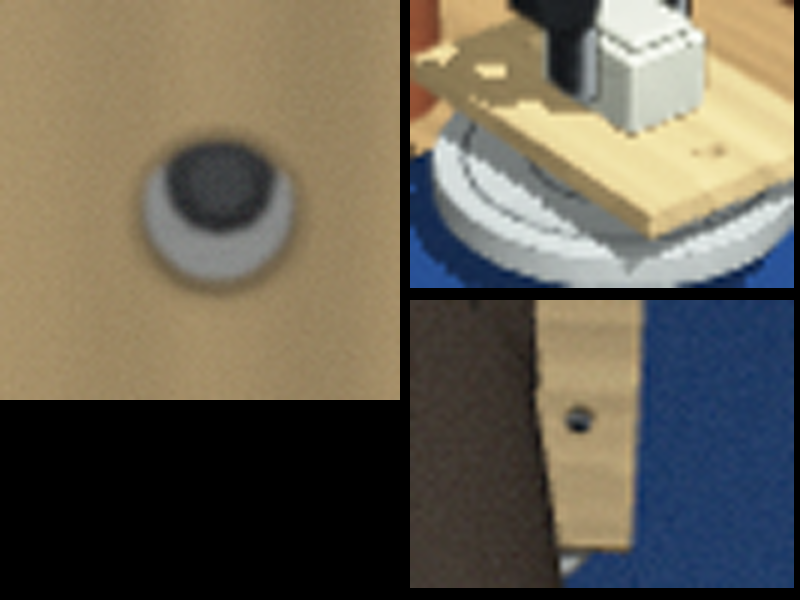

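Hole a is centred at (323.8,172.4) with its pin at (323.8,167.0). In the top view, hole b is at about (308.0,199.7), and its pin shows dark inside it.

```bash
python3 - <<'E'
from h import *
c=imaging.camera_params('wrist'); s=read_state(); q=np.array(s['eef_rot']); T=R.from_quat(q[[1,2,3,0]]); tcp=np.array(s['ee_pos'])
print('cam in tool',np.round(T.inv().apply(np.array(c['cam_to_world'])[:3,3]-tcp),4))
P=onz(c,323.8,167.,.172)
for dz in(.005,.008):
  Hh=onz(c,323.8,172.4,tcp[2]-dz); print('move a',np.round(T.inv().apply(P-Hh)*1000,1))
t=imaging.camera_params('top')
B=onz(t,307.5,201.75,.172); 
for uv in((308,199.7),):
  Hb=onz(t,*uv,tcp[2]-.006); print('hole b',Hb,'pin b',B,'move b',np.round(T.inv().apply(B-Hb)*1000,1))
g=cv2.cvtColor(cv2.imread('pics/t4.png'),cv2.COLOR_BGR2GRAY); print(g[195:206,302:314])
E
```

```text
cam in tool [ 0.0745 -0.0014 -0.1421]
move a [ 0.   0.  20.6]
move a [ 0.4  0.  17.6]
hole b [ 0.57115492 -0.0396513   0.19161755] pin b [ 0.56992445 -0.03825292  0.172     ] move b [ 1.3 -1.3 19.6]
[[146 148 153 148 150 151 152 151 156 153 152 154]
 [151 143 145 144 148 144 148 148 145 144 142 145]
 [147 146 146 145 146 119 114 129 145 145 142 142]
 [143 151 147 140 107  77  69  83 118 141 146 147]
 [146 154 150 133 100  92  84  79 100 144 155 151]
 [147 162 159 136  77  50  56  80 128 149 158 154]
 [137 156 154 151  99  37  26  73 138 154 155 153]
 [137 156 151 154 141 136 123 141 152 155 152 151]
 [136 159 154 152 154 153 151 152 155 155 153 152]
 [118 154 158 156 157 159 158 154 157 153 156 152]
 [ 85 150 164 160 159 158 158 158 158 160 161 158]]
```

play_rows --pt "0 0 0.3 0.0003 -0.0003 0.003 1" --pt "0 0 0.3 0.0003 -0.0003 0.006 1" --pt "0 0 0.3 0.0003 -0.0003 0.009 1" --pt "0 0 0.3 0.0003 -0.0003 0.011 1"

```text
time: 6.6
ee_pos: [0.5747, 0.0223, 0.186]
eef_rot: [-0.0, 0.733, 0.68, -0.0]
force: [0.1, -0.2, -3.2]
grip_width: 0.0429
gripper_force: 62.2
```

```bash
python3 - <<'E'
from h import *
s=read_state(); print(s['ee_pos'],s['force'],s['wrist_torque'],s['eef_rot'])
E
```

```text
[0.57468885 0.02230982 0.1859828 ] [ 0.08072518 -0.15028976 -3.19013918] [ 0.02149147 -0.03273411  0.01435264] [-9.27772173e-05  7.33003581e-01  6.80224763e-01 -1.15651022e-04]
```

Nothing is touching yet, so I continue slowly.

play_rows --pt "0 0 0 0 0 0.002 1" --pt "0 0 0 0 0 0.004 1" --pt "0 0 0 0 0 0.006 1" --pt "0 0 0 0 0 0.006 1"

```text
time: 7.1
ee_pos: [0.5747, 0.0223, 0.1801]
eef_rot: [-0.0, 0.733, 0.68, -0.0]
force: [0.2, 0.9, -3.2]
grip_width: 0.0433
gripper_force: 62.2
```

play_rows --pt "0 0 0 0 0 0.001 1" --pt "0 0 0 0 0 0.002 1" --pt "0 0 0 0 0 0.003 1" --pt "0 0 0 0 0 0.003 1"

```text
time: 7.6
ee_pos: [0.5748, 0.0224, 0.1773]
eef_rot: [0.0, 0.733, 0.68, 0.0]
force: [0.0, -0.0, -3.4]
grip_width: 0.043
gripper_force: 62.2
```

play_rows --pt "0 0 0 0 0 0.001 1" --pt "0 0 0 0 0 0.002 1" --pt "0 0 0 0 0 0.002 1"

```text
time: 7.98
ee_pos: [0.5748, 0.0223, 0.1771]
eef_rot: [0.001, 0.733, 0.68, 0.001]
force: [-3.9, -0.6, 7.9]
grip_width: 0.0435
gripper_force: 63.6
```

Contact came at TCP z 0.177, which is 0.160 plus the 0.017 grasp height, so the bat is flush. I'll release, then rise.

play_rows --pt "0 0 0 0 0 0 0.5" --pt "0 0 0 0 0 0 0.2" --pt "0 0 0 0 0 0 0" --pt "0 0 0 0 0 0 0" --pt "0 0 0 0 0 0 0"

```text
time: 8.6
ee_pos: [0.5748, 0.0223, 0.1751]
eef_rot: [-0.0, 0.733, 0.68, -0.0]
force: [0.4, 0.5, -0.0]
grip_width: 0.0854
gripper_force: 0.0
```

play_rows --pt "0 0 0 0 0 -0.02 0" --pt "0 0 0 0 0 -0.05 0" --pt "0 0 0 0 0 -0.08 0" --pt "0 0 0 0 0 -0.1 0" --pt "0 0 0 0 0 -0.1 0"

```text
time: 9.22
ee_pos: [0.5756, 0.0224, 0.2767]
eef_rot: [0.001, 0.733, 0.68, 0.001]
force: [-1.3, -0.7, -0.6]
grip_width: 0.0852
gripper_force: 0.0
```

```bash
python3 - <<'E'
from h import *
inc([.59,-.15,.29],-3.9)
im,c=snap('wrist','w5')
E
```

```text
inc [0.17, -0.02, -0.37] [-0.1708, 0.0273, -0.0133] t 9.22 F [-1.3 -0.7 -0.6] w 0.0852
```

View pics/w5.png

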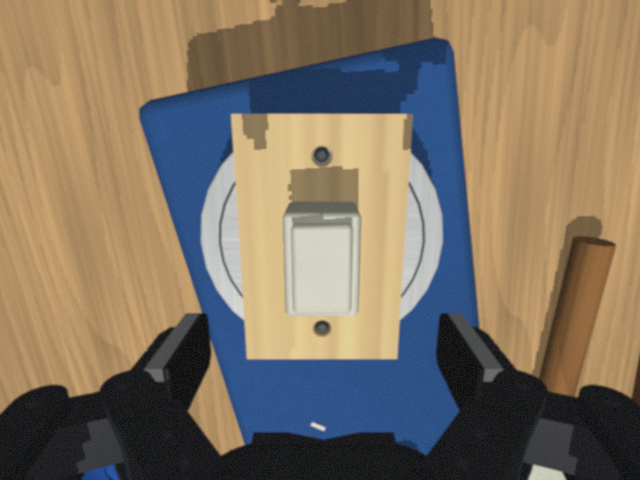

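The bat sits on the head with both dark pins visible in the holes, at (321,156) and (321,328), with no tilt to be seen. Next I look at the dial from closer.

play_rows --pt "0 0 0 -0.055 0 -0.01 0" --pt "0 0 0 -0.11 0.005 -0.015 0" --pt "0 0 0 -0.165 0.01 -0.015 0" --pt "0 0 0 -0.22 0.015 -0.015 0" --pt "0 0 0 -0.272 0.02 -0.015 0"

```text
time: 9.9
ee_pos: [0.574, -0.2521, 0.2886]
eef_rot: [-0.001, 0.733, 0.68, -0.0]
force: [1.4, 0.7, 0.2]
grip_width: 0.0851
gripper_force: 0.0
```

play_rows --pt "0 0 0 0 0 0 0" --pt "0 0 0 0 0 0 0"

```text
time: 10.15
ee_pos: [0.5741, -0.2502, 0.289]
eef_rot: [-0.001, 0.733, 0.68, -0.0]
force: [-0.2, 0.2, 0.1]
grip_width: 0.0855
gripper_force: 0.0
```

```bash
python3 - <<'E'
from h import *
inc([.575,-.25,.29],-3.9)
im,c=snap('wrist','w6')
E
```

```text
inc [-0.11, -0.06, -0.41] [0.0003, 0.0009, -0.001] t 10.15 F [-0.2  0.2  0.1] w 0.0855
```

View pics/w6.png

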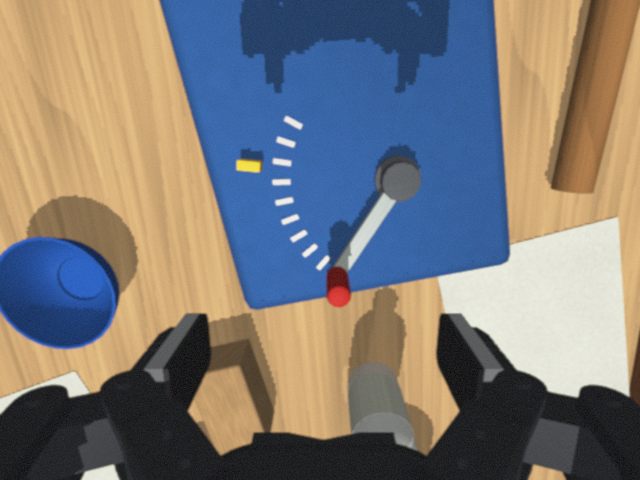

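The dial is clear. The clip top is at about (248,166), the pivot cap at (399,180) and the red grip's top at (339,294). The bottle near (390,420) is well away from the grip.

```bash
python3 - <<'E'
from h import *
from scipy.optimize import least_squares
c=imaging.camera_params('wrist'); s=read_state(); im=cv2.imread('pics/w6.png')
H,S,V=cv2.split(cv2.cvtColor(im,cv2.COLOR_BGR2HSV))
def blob(m,x0,y0,x1,y1):
    k=np.zeros(m.shape,np.uint8);k[y0:y1,x0:x1]=m[y0:y1,x0:x1]; cs,_=cv2.findContours(k,0,1); return max(cs,key=cv2.contourArea)
k=blob((H>20)&(H<34)&(S>120)&(V>120),230,140,270,185); r=cv2.minAreaRect(k); print('clip px',r)
k=blob((S<120)&(V<110)&(V>50),360,150,430,210); e=cv2.fitEllipse(k); print('cap',e)
k=blob(((H<8)|(H>172))&(S>180)&(V>165),320,280,360,315); e2=cv2.fitEllipse(k); print('grip',e2)
C=onz(c,*r[0],.132)
G=onz(c,339,294,.179)
for z in(.135,.145,.155): print('pivot',z,onz(c,400,181,z)[:2])
print('clip',C[:2],'grip',G[:2])
# base of grip at lever height? ticks: fit circle centre
t=((S<90)&(V>170)).astype(np.uint8);cs,_=cv2.findContours(t[100:275,265:335],0,1)
Q=np.array([onz(c,cv2.minAreaRect(k)[0][0]+265,cv2.minAreaRect(k)[0][1]+100,.12)[:2] for k in cs if 60<cv2.contourArea(k)<400])
f=least_squares(lambda p:np.hypot(*(Q-p[:2]).T)-p[2],[.63,-.215,.09]); print(len(Q),'tick circle',f.x,np.abs(f.fun).max())
E
```

```text
clip px ((248.4918212890625, 165.09017944335938), (23.629825592041016, 11.135895729064941), 5.19442892074585)
cap ((395.3534851074219, 178.52349853515625), (39.67979049682617, 57.539527893066406), 40.83261489868164)
grip ((338.5105895996094, 296.0992736816406), (18.212848663330078, 20.907882690429688), 86.56170654296875)
pivot 0.135 [ 0.63342527 -0.21794514]
pivot 0.145 [ 0.63157574 -0.21650742]
pivot 0.155 [ 0.62972621 -0.2150697 ]
clip [ 0.51939702 -0.19794275] grip [ 0.58100572 -0.28810777]
9 tick circle [ 0.63438079 -0.21764064  0.09307559] 0.00011389558716380643
```

Cross-checks hold: the clip is 116.7 mm from the fitted pivot and the grip 88.4 mm. Now I plan the grasp and the arc.

```bash
cat > arc.py <<'E'
from h import *
p=np.array([.6344,-.2176])
def g(a,z): a=np.radians(a); return [*(p+.09*np.array([np.cos(a),np.sin(a)])),z]
E
python3 - <<'E'
from arc import *
inc(g(232.9,.20),-4.3); inc(g(232.9,.147),-4.3)
E
```

```text
inc [-0.08, -0.05, 0.06] [-0.0393, 0.0089, 0.0894] t 10.2 F [-0.6  1.  -0.1] w 0.0854
inc [-0.08, -0.05, 0.06] [-0.0394, 0.009, 0.1424] t 10.2 F [-0.6  1.  -0.1] w 0.0854
```

play_rows --pt "0 0 0 -0.025 0.006 0.025 0" --pt "0 0 0 -0.0394 0.009 0.06 0" --pt "0 0 0 -0.0394 0.009 0.1 0" --pt "0 0 0 -0.0394 0.009 0.128 0" --pt "0 0 0 -0.0394 0.009 0.142 0" --grip_force 30

```text
time: 10.82
ee_pos: [0.58, -0.2884, 0.1466]
eef_rot: [-0.001, 0.732, 0.681, -0.0]
force: [-0.6, 0.1, -0.3]
grip_width: 0.0853
gripper_force: 0.0
```

play_rows --pt "0 0 0 0 0 0 0.4" --pt "0 0 0 0 0 0 0.7" --pt "0 0 0 0 0 0 1" --pt "0 0 0 0 0 0 1" --pt "0 0 0 0 0 0 1" --grip_force 30

```text
time: 11.45
ee_pos: [0.581, -0.2905, 0.1494]
eef_rot: [0.001, 0.733, 0.68, 0.001]
force: [0.2, 0.9, 5.4]
grip_width: 0.0171
gripper_force: 30.1
```

```bash
python3 - <<'E'
from arc import *
s=read_state(); print(s['ee_pos'],s['gripper_force'])
d=s['ee_pos'][:2]-p; print(np.hypot(*d),np.degrees(np.arctan2(d[1],d[0]))%360)
z=s['ee_pos'][2]
for a in (229,224,217,210,203,196,189,182,176,172,170.3): print(a,end=' '); inc(g(a,z),-4.3)
E
```

```text
[ 0.58103175 -0.29052384  0.14940128] 30.063426196575165
0.09036623123118454 233.80201397707205
229 inc [0.11, 0.02, 0.02] [0.0046, -0.006, -0.0] t 11.45 F [0.2 0.9 5.4] w 0.0171
224 inc [0.11, 0.02, 0.02] [0.0095, -0.0121, -0.0] t 11.45 F [0.2 0.9 5.4] w 0.0171
217 inc [0.11, 0.02, 0.02] [0.0173, -0.0199, -0.0] t 11.45 F [0.2 0.9 5.4] w 0.0171
210 inc [0.11, 0.02, 0.02] [0.026, -0.0266, -0.0001] t 11.45 F [0.2 0.9 5.4] w 0.0171
203 inc [0.11, 0.02, 0.02] [0.0355, -0.0322, -0.0001] t 11.45 F [0.2 0.9 5.4] w 0.0171
196 inc [0.11, 0.02, 0.02] [0.0455, -0.0366, -0.0001] t 11.45 F [0.2 0.9 5.4] w 0.0171
189 inc [0.11, 0.02, 0.02] [0.056, -0.0398, -0.0001] t 11.45 F [0.2 0.9 5.4] w 0.0171
182 inc [0.11, 0.02, 0.02] [0.0669, -0.0417, -0.0001] t 11.45 F [0.2 0.9 5.4] w 0.0171
176 inc [0.11, 0.02, 0.02] [0.0763, -0.0422, -0.0001] t 11.45 F [0.2 0.9 5.4] w 0.0171
172 inc [0.11, 0.02, 0.02] [0.0825, -0.042, -0.0001] t 11.45 F [0.2 0.9 5.4] w 0.0171
170.3 inc [0.11, 0.02, 0.02] [0.0852, -0.0418, -0.0001] t 11.45 F [0.2 0.9 5.4] w 0.0171
```

play_rows --pt "0 0 0 0.0046 -0.006 -0.002 1" --pt "0 0 0 0.0095 -0.0121 -0.002 1" --pt "0 0 0 0.0173 -0.0199 -0.002 1" --pt "0 0 0 0.026 -0.0266 -0.002 1" --pt "0 0 0 0.0355 -0.0322 -0.002 1"

```text
time: 12.08
ee_pos: [0.5511, -0.2529, 0.1499]
eef_rot: [0.001, 0.733, 0.68, -0.0]
force: [6.3, -2.7, -3.3]
grip_width: 0.0168
gripper_force: 29.8
```

```bash
python3 - <<'E'
from arc import *
s=read_state(); d=s['ee_pos'][:2]-p; print(s['ee_pos'],np.hypot(*d),np.degrees(np.arctan2(d[1],d[0]))%360)
z=s['ee_pos'][2]
for a in (196,189,182,176,170.3): print(a,end=' '); inc(g(a,z),-4.3)
E
```

```text
[ 0.55114578 -0.25294297  0.14989655] 0.090445508065773 203.0021287054067
196 inc [0.05, 0.07, -0.03] [0.0103, -0.004, -0.0] t 12.07 F [ 6.3 -2.7 -3.3] w 0.0168
189 inc [0.05, 0.07, -0.03] [0.0208, -0.0072, -0.0] t 12.07 F [ 6.3 -2.7 -3.3] w 0.0168
182 inc [0.05, 0.07, -0.03] [0.0316, -0.0091, -0.0] t 12.07 F [ 6.3 -2.7 -3.3] w 0.0168
176 inc [0.05, 0.07, -0.03] [0.041, -0.0097, -0.0001] t 12.07 F [ 6.3 -2.7 -3.3] w 0.0168
170.3 inc [0.05, 0.07, -0.03] [0.0499, -0.0093, -0.0001] t 12.07 F [ 6.3 -2.7 -3.3] w 0.0168
```

play_rows --pt "0 0 0 0.0103 -0.004 0 1" --pt "0 0 0 0.0208 -0.0072 0 1" --pt "0 0 0 0.0316 -0.0091 0 1" --pt "0 0 0 0.041 -0.0097 0 1" --pt "0 0 0 0.0495 -0.0093 0 1"

```text
time: 12.7
ee_pos: [0.5457, -0.2032, 0.15]
eef_rot: [0.001, 0.733, 0.68, -0.0]
force: [3.7, -4.2, -3.4]
grip_width: 0.017
gripper_force: 29.7
```

play_rows --pt "0 0 0 0 0 0 1" --pt "0 0 0 0 0 0 1"

```text
time: 12.95
ee_pos: [0.5459, -0.2024, 0.15]
eef_rot: [0.0, 0.733, 0.68, 0.0]
force: [5.5, -0.7, -2.4]
grip_width: 0.0174
gripper_force: 29.7
```

```bash
python3 - <<'E'
from arc import *
s=read_state(); d=s['ee_pos'][:2]-p; print(s['ee_pos'],np.hypot(*d),np.degrees(np.arctan2(d[1],d[0]))%360)
inc(g(170.3,s['ee_pos'][2]),-4.3)
E
```

```text
[ 0.54585076 -0.20240046  0.15004152] 0.08984427942561567 170.26005752767125
inc [0.05, -0.01, 0.03] [-0.0, -0.0002, -0.0] t 12.95 F [ 5.5 -0.7 -2.4] w 0.0174
```

play_rows --pt "0 0 0 0 0 0 0.7" --pt "0 0 0 0 0 0 0.4" --pt "0 0 0 0 0 0 0.2" --pt "0 0 0 0 0 0 0.2"

```text
time: 13.45
ee_pos: [0.5453, -0.2025, 0.1503]
eef_rot: [-0.0, 0.733, 0.68, -0.0]
force: [1.1, -0.3, 0.4]
grip_width: 0.0685
gripper_force: 0.0
```

play_rows --pt "0 0 0 0 0 -0.03 0.2" --pt "0 0 0 0 0 -0.07 0.2" --pt "0 0 0 -0.02 0 -0.11 0.2" --pt "0 0 0 -0.04 0.02 -0.14 0" --pt "0 0 0 -0.04 0.02 -0.14 0"

```text
time: 14.08
ee_pos: [0.5638, -0.2454, 0.2923]
eef_rot: [0.002, 0.733, 0.68, 0.001]
force: [0.4, -0.1, -0.7]
grip_width: 0.0855
gripper_force: 0.0
```

```bash
python3 - <<'E'
from arc import *
im,c=snap('wrist','w7'); t,_=snap('top','t7')
M=np.zeros((600,800,3),np.uint8); M[:480,:500]=im[:,70:570,::-1]; M[:280,505:800]=cv2.resize(t[150:290,230:420,::-1],(295,280)); cv2.imwrite('pics/m7.png',M)
g_=im[:,:,::-1]
E
```

```text
(no output)
```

View pics/m7.png

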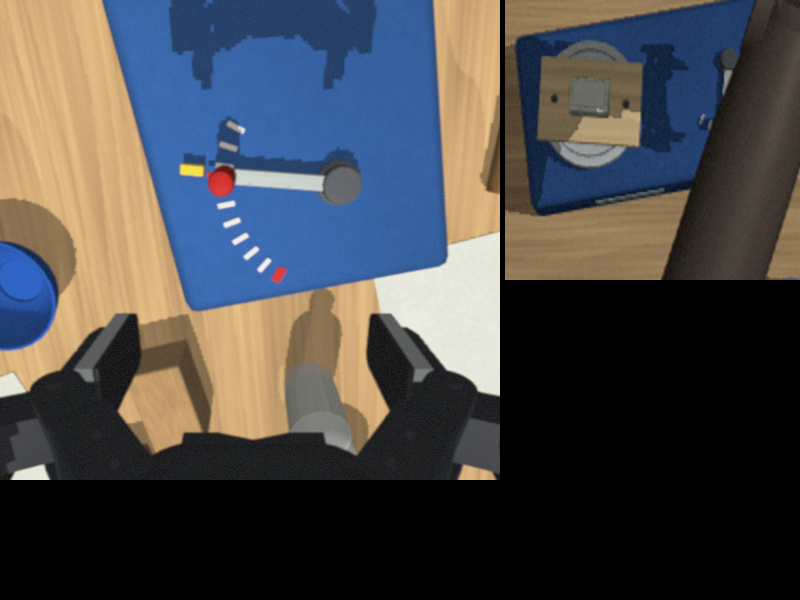

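The lever now points at the clip: the grip top is at image (292,183) and the clip at (261.5,170). The bat is still seated. I'll put a number on the angle.

```bash
python3 - <<'E'
from arc import *
c=imaging.camera_params('wrist'); im=cv2.imread('pics/w7.png'); H,S,V=cv2.split(cv2.cvtColor(im,cv2.COLOR_BGR2HSV))
def blob(m,x0,y0,x1,y1):
    k=np.zeros(m.shape,np.uint8);k[y0:y1,x0:x1]=m[y0:y1,x0:x1]; cs,_=cv2.findContours(k,0,1); return max(cs,key=cv2.contourArea)
r=cv2.minAreaRect(blob((H>20)&(H<34)&(S>120)&(V>120),240,150,275,190))[0]
(gx,gy),rad=cv2.minEnclosingCircle(blob(((H<8)|(H>172))&(S>150)&(V>165),270,155,320,205))
A=lambda q:np.degrees(np.arctan2(q[1]-p[1],q[0]-p[0]))%360
C=onz(c,*r,.132);G=onz(c,gx,gy,.179);G2=onz(c,292,182.5,.179);print(r,gx,gy,rad,C,G,A(C),A(G),A(G2),np.hypot(*(G[:2]-p)),'lim deg',np.degrees(.06))
k=blob((S<60)&(V>150),300,165,385,200); rr=cv2.fitLine(k,cv2.DIST_L2,0,.01,.01).ravel()
a,b=[onz(c,rr[2]+t*rr[0],rr[3]+t*rr[1],.135) for t in(-30,30)]; print('arm dir',np.degrees(np.arctan2(*(a-b)[1::-1]))%180)
s=read_state(); print(s['time'],s['qvel'])
E
```

```text
(261.5, 169.5) 288.256103515625 182.256103515625 14.504404067993164 [ 0.51699378 -0.19627112  0.132     ] [ 0.54111374 -0.20147712  0.179     ] 169.70351809221953 170.1943040691582 170.14536858093373 0.09466928157367578 lim deg 3.437746770784939
arm dir 171.28017690611338
14.175 [ 0.00871002 -0.00565148 -0.03864516 -0.00241581  0.00026944 -0.00038594]
```

The grip-top angle is within about 0.5° of the clip and the arm-line fit within about 1.6°, against a limit of 3.4°. Handing in.

play_rows --pt "0 0 0 0 0 0 0" --pt "0 0 0 0 0 0 0" --pt "0 0 0 0 0 0 0"

```text
time: 14.55
ee_pos: [0.5621, -0.2435, 0.29]
eef_rot: [-0.0, 0.733, 0.68, -0.0]
force: [-0.1, 0.7, 1.1]
grip_width: 0.0855
gripper_force: 0.0
```

```bash
python3 -c "
from plant import workorder
print(workorder.sign_off())"
```

```text
the job is handed in; nothing more can be done
None
```

The job is handed in at about 14.6 s of the 56 s allowed, with no verdict returned: by my measurements the bat lies flush over both pins and the lever stands within about 1.6° of the yellow clip (limit 3.4°), with the gripper clear.

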